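# Unclamp the test nest and hold the driver cassette lifted free by its two side catches

### The job

The small tweeter in the test nest has been measured: turn the clamp's wing knob clockwise, a bit less than a quarter turn, until it clicks past its detent and the clamp tongue is clear of the cassette. Then pinch the cassette's two opposed side catches together to unlatch it and lift it about 10 cm straight up out of the nest. Finish while still holding it there by the pinched catches, level and still over the nest, for inspection, and leave the other things on the bench where they lie.

Things in the scene. Friction and masses are not known exactly. Their poses are not given: they have to be found in the camera images.
- nest: Fixed aluminium plate 220 x 120 x 12 mm with low steel parts. Origin at bench height under the centre of the cassette's seat (plate from x = -70 to +150, y = -60 to +60 mm). x runs along the cassette to the clamp's vertical axis at x = +95 mm; y across it through both catches. The seat is the plate's top. End stops and corner guides, 1 mm clear of the cassette, end 30 mm above the bench.
- cassette: Loose grey plastic cassette, 100 mm (x) x 40 mm (y), about 260 g, seated with its axes along the nest's. Origin at the centre of its underside, 12 mm above the bench when seated. Ends 30 mm high; a middle block carries a black dome tweeter 38 mm across, its top 58.5 mm above the origin. Two black upright catch paddles stand at its long sides; unpressed, their hooks let it rise only 1.5 mm.
- pinch (a point): Point of the cassette 60 mm above its origin, midway between the catch paddles: the height to pinch them, from above, along the cassette's y. The paddles are 26 mm wide (x = -13 to 13 mm), 4 to 80 mm above the origin, 58 mm over their outer faces (y = +-29 mm), 48 mm when pinched. The steel keepers beside them (y = +-31 to +-43 mm) end 32 mm above the bench.
- catch_left (a joint): Travel of the catch on the cassette's +y side: 0 = out, hooked under its keeper's lip; 0.005 m = pressed fully in, where it stops. The hook is free from about 0.003 to 0.004 m. Spring: 2.4 N at rest, 5.4 N fully in.
- catch_right (a joint): The same for the catch on the cassette's -y side.
- knob_grip (a point): Point on the clamp knob's vertical axis at the height to grip it, 82 mm above the bench. The grip is a black wing 38 mm long, 12 mm thick, 58 to 94 mm above the bench, over a round flange 38 mm across. It turns with the knob: x lies along the wing; -x points along the steel clamp tongue below, 54 mm long from the axis, 43 to 50 mm above the bench.
- clamp_knob (a joint): Turn of the knob in rad, growing clockwise seen from above. At 0 (start: 0 to 0.12) the tongue points along the nest's -x and lies over the cassette's end; the wing lies along the nest's x. A spring detent (up to 0.2 N m) resists from 0.4 up to its crest at 0.75 and from about 0.9 pushes on to about 1.1, where the tongue is clear. It stays where it is let go beyond that; stop at 1.38.
- tweeter_a: Bystander: a loose tweeter, black round face 100 mm across, 33 mm high, face up. Origin under its centre.
- tweeter_b: Bystander: another loose tweeter like tweeter_a.
- tape_roll: Bystander: an empty paper roll core, 90 mm across, 24 mm high, lying flat. Origin under its centre.
- glue_bottle: Bystander: a white bottle 40 mm across, 100 mm high, standing. Origin under its centre.
- screwdriver: Bystander: a screwdriver 190 mm long lying on the bench between robot and nest.
Things that resemble listed ones, but are neither listed nor needed, are in the scene too. What is shaped like the cassette but red is not meant.

How it is judged:
By the outcome, as a careful person would: the job done as asked, in the order asked, and still so for the second after the job is handed in, while the arm keeps its last pose, push and grip.
It also fails if it takes over 48 s, if anything falls off the work surface, if the arm or the gripper's body presses on something with over 40 N, if the wrist force passes 120 N, or if a joint passes its speed limit or range.

### The arm

A 6-joint arm with a two-finger parallel gripper is mounted at the origin on the work surface. World frame = base frame: x ahead of the robot, y to its left, z up, the work surface at z = 0. Lengths are in m, angles in degrees, forces in N, time in s.
With the tool pointing down it reaches from about 0.4 to 0.825 m from the base axis. Payload 7 kg.
Tool frame: the origin (TCP) lies at the very end of the fingers, on their centre line; the grasp point (between the pads) lies tcp_to_grasp behind it (tcp_to_grasp is the distance from the TCP to the grasp point, in m); x points along the fingers, y is the direction in which the jaws open and shut, and the axes are right-handed (so a half turn about x gives the same grasp; the last joint's range is limited). The gripper opens to 88 mm and grips with 3 to 60 N. Pads are 19 mm wide; open, the fingers measure 130 mm over their backs; the gripper's body (78 mm by 193 mm) begins 47 mm behind the grasp point.
Start: joints at [88.986, 20.546, 0.682, 0, -70.136, -16.507], TCP at [0.203, 0.644, 0.227] pointing down, gripper open.
Joint ranges: [-176.03, 176.03], [-82.01, 121.73], [-58.28, 71.71], [-173.87, 95.51], [-174.79, -0.11], [-173.66, 173.66]. Speed limits (degrees/s): [136.94, 136.94, 172.46, 180, 180, 180].

### API

Orientations are given as [roll, pitch, yaw] about the fixed x, y, z axes, in that order (R = Rz(yaw) Ry(pitch) Rx(roll)).
In Python, from plant import * gives the robot as it stands. The module is installed in compiled form; this text tells all that it offers.
- The arm moves only by the shell command python3 -m pendant 'ROWS'. ROWS is JSON, a list of rows, each an object with "claw": the finger opening in mm, from 0 to 87.6; "linear": the shift along the tool's x, y, z in mm, a list of three; "twist": the turn about the tool's x in rad. In form: [{"claw": claw, "linear": [tx, ty, tz], "twist": twist}, ...]. A call has exactly 10 rows; each row shifts and turns the commanded pose from where the row before left it, along the tool's axes as they then stand; what a row does not reach is not made up. A row lasts 1/12 s, in which the tool goes at most 41.7 mm and 7.16 degrees, less where a joint would pass 70% of its speed; a pose out of reach is approached as far as the arm can. A call with a gripper value outside its range is refused whole. The fingers move at their own pace and stop on an object; the grip force is fixed at half the most. Time passes only in rows, so rows that do not move let the fingers close, or fill a call up. It gives the time, the measured TCP pose, the force and the opening at its end, in the units of the state.
- get_obs(): the state, without advancing time (a new reading comes with each control period).
- snapshot(name): name is "side" or "top" or "wrist"; returns (picture, depth): 480x640x3 uint8, red, green, blue; 480x640 float32, m along the optical axis (not along the pixel's ray), 0 where there is no reading.
- camera_params(name): a dict with "fx", "fy", "cx", "cy" (pixels), "rvec" (rotation vector, rad) and "tvec" (3), from world to camera coordinates, as OpenCV has them. Camera axes: x right, y down, z forward; pixel columns grow to the right and rows downward; lengths in m; the calibration is good to about 2 mm. A picture is of the moment at which its call begins: read the wrist's pose just before it. camera_params takes no time and is no camera call; for the wrist camera it gives the pose at the moment of the call.
- close_job(): hands the job in, once; it reports no verdict.
Trained networks look in the newest picture that a camera, given by its name, has taken for a name from the list of things; names that differ only in an ending like _2 or _b are one class to them, and where a whole thing is asked for, a point or a joint stands for the part that bears it (a point fixed in the world has none). Each returns a list of dicts, best first, with "confidence" (0 to 1); they miss things now and then, are a little off and sometimes report something else, mostly with a low value. They report only what shows in the picture. A call takes as long as a camera call. They do not tell look-alikes from the thing itself.
- boxes_of(camera, target): "xy" ([column, row] in pixels, amid what is visible of it).
The state is a dict: "clock": time; "joint_pos": joint angles; "qvel": joint speeds; "tau": joint torques, N m; "tool_pos": TCP position; "orientation": TCP orientation; "force": force on the tool from outside, world axes, zero at the start; "moment": the same for the moment, N m; "opening": finger opening in m.
Only numpy, scipy, OpenCV 4.12 (cv2) and the standard library are available. Lean on these libraries where they do the work, as an engineer would, in place of code of your own. Each camera call takes 0.05 s, during which the arm holds its last target. There are 200 camera calls.

## Working session

There is one attempt and no reset: what is moved stays moved. The work goes in short steps, Python scripts to look and compute and a shell command to move; the robot and the scene stay as the last step left them, time stands still between calls to the robot, and variables do not carry over. Pictures are saved under pics/ and viewed, about 8 in all and at most 12, crops included, and the job is handed in when it is done.

```bash
mkdir -p pics
cat > h.py <<'E'
from plant import *
import numpy as np, cv2
def cam(n):
    p=camera_params(n); R=cv2.Rodrigues(np.array(p["rvec"],float))[0]; return p,R,np.array(p["tvec"],float).ravel()
def cloud(n,d):
    p,R,t=cam(n); v,u=np.mgrid[:480,:640]
    P=np.stack([(u-p["cx"])/p["fx"]*d,(v-p["cy"])/p["fy"]*d,d],-1)
    W=(P-t)@R; W[d<=0]=np.nan; return W
def proj(n,X):
    p,R,t=cam(n); c=np.atleast_2d(X)@R.T+t
    return np.c_[c[:,0]/c[:,2]*p["fx"]+p["cx"],c[:,1]/c[:,2]*p["fy"]+p["cy"]]
E
python3 - <<'E'
from h import *
o=get_obs(); print({k:np.round(o[k],3) for k in("clock","tool_pos","orientation","force","opening")})
try: print(tcp_to_grasp)
except Exception as e: print(e)
for n in("top","side"):
    im,d=snapshot(n); cv2.imwrite(f"pics/{n}0.png",im[...,::-1]); W=cloud(n,d); np.savez(f"{n}0.npz",im=im,W=W)
    for t in("cassette","pinch","knob_grip","nest","clamp_knob","tweeter_a","tape_roll","glue_bottle","screwdriver"):
        for b in boxes_of(n,t)[:3]:
            c,r=np.round(b["xy"]).astype(int); print(n,t,round(b["confidence"],2),(c,r),np.round(W[r,c],3))
E
```

```text
{'clock': np.float64(0.0), 'tool_pos': array([0.203, 0.643, 0.226]), 'orientation': array([  95.766,   89.903, -101.761]), 'force': array([ 0.386,  0.339, -0.743]), 'opening': np.float64(0.088)}
0.0188
top cassette 0.93 (np.int64(387), np.int64(257)) [ 0.525 -0.094  0.069]
top cassette 0.9 (np.int64(473), np.int64(345)) [ 0.347 -0.262  0.059]
top cassette 0.58 (np.int64(277), np.int64(290)) [0.461 0.13  0.06 ]
top pinch 0.82 (np.int64(472), np.int64(342)) [ 0.353 -0.261  0.057]
top pinch 0.73 (np.int64(282), np.int64(292)) [0.457 0.12  0.059]
top pinch 0.69 (np.int64(390), np.int64(267)) [ 0.504 -0.1    0.067]
top nest 0.79 (np.int64(399), np.int64(236)) [ 0.57  -0.122  0.05 ]
top nest 0.7 (np.int64(407), np.int64(220)) [ 0.596 -0.133  0.094]
top clamp_knob 0.8 (np.int64(408), np.int64(218)) [ 0.6   -0.135  0.095]
top clamp_knob 0.63 (np.int64(321), np.int64(217)) [0.615 0.038 0.033]
top tweeter_a 0.93 (np.int64(317), np.int64(217)) [0.615 0.047 0.035]
top tweeter_a 0.59 (np.int64(355), np.int64(166)) [ 0.723 -0.035  0.036]
top tweeter_a 0.5 (np.int64(407), np.int64(265)) [ 0.506 -0.
[... 769 characters left out ...]
5), np.int64(281)) [0.439 0.102 0.044]
side knob_grip 0.93 (np.int64(402), np.int64(293)) [ 0.596 -0.147  0.065]
side nest 0.72 (np.int64(392), np.int64(320)) [ 0.569 -0.148  0.011]
side clamp_knob 0.96 (np.int64(408), np.int64(294)) [ 0.608 -0.153  0.06 ]
side tweeter_a 0.97 (np.int64(394), np.int64(266)) [ 0.704 -0.039  0.026]
side tweeter_a 0.7 (np.int64(341), np.int64(272)) [0.602 0.032 0.023]
side tape_roll 0.64 (np.int64(422), np.int64(376)) [ 0.503 -0.275 -0.001]
side tape_roll 0.16 (np.int64(395), np.int64(265)) [ 0.712 -0.036  0.023]
side glue_bottle 0.96 (np.int64(460), np.int64(287)) [ 0.717 -0.205  0.049]
side screwdriver 0.92 (np.int64(308), np.int64(355)) [ 0.374 -0.111  0.022]
```

Run:
```python
import cv2
a=cv2.imread("pics/top0.png")[130:380,230:530]
b=cv2.imread("pics/side0.png")[200:450,200:500]
cv2.imwrite("pics/c1.png",cv2.resize(cv2.hconcat([a]),(720,600),interpolation=3))
cv2.imwrite("pics/c2.png",cv2.resize(b,(720,600),interpolation=3))
```

```text
(no output)
```

View pics/c1.png

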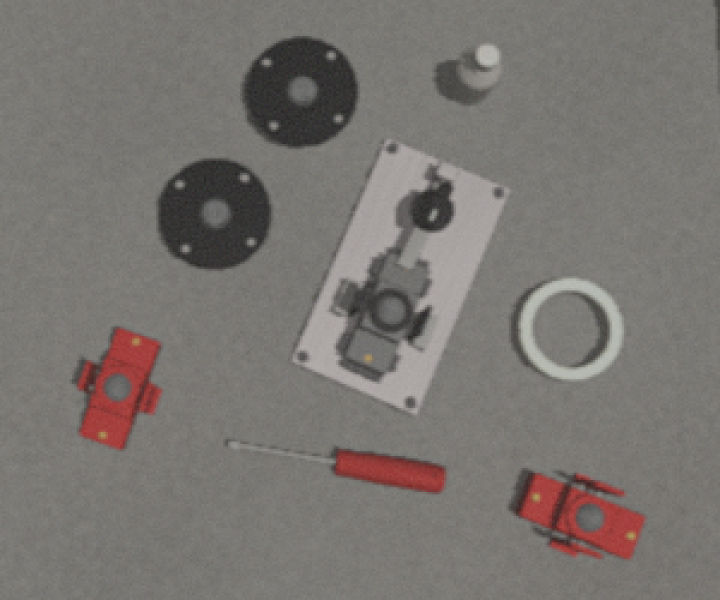

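View pics/c2.png

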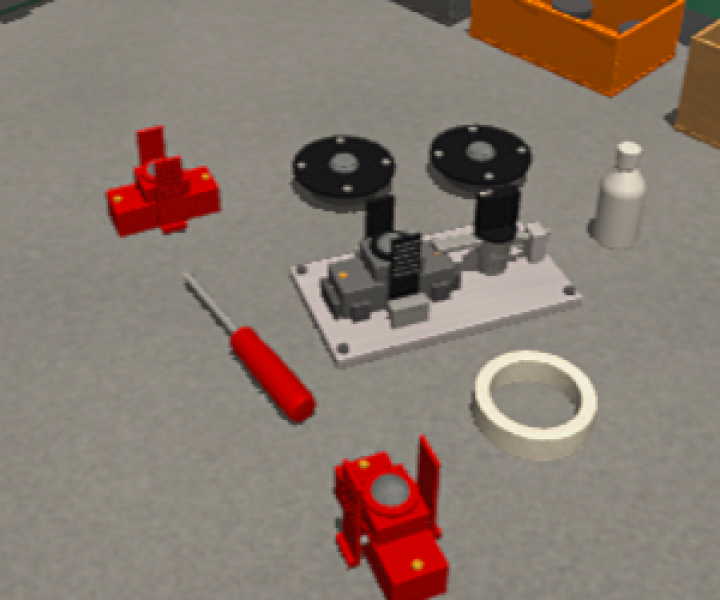

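Top crop: the grey cassette sits in the nest with its dome at crop (392,308), full picture (393,258). The red look-alikes are at full (279,292) and (476,345). The knob is at crop (432,208), full (410,217). I choose the grey cassette. Next I measure the nest pose from the plate in both cameras.

Run:
```python
from h import *
for n in("top","side"):
    f=np.load(f"{n}0.npz"); im,W=f["im"].astype(int),f["W"]
    m=(W[...,2]>0.006)&(W[...,2]<0.018)&(np.hypot(W[...,0]-.55,W[...,1]+.115)<.16)
    m&=(im.sum(-1)>330)
    m=cv2.morphologyEx(m.astype(np.uint8),cv2.MORPH_OPEN,np.ones((3,3)))
    k,l,s,c=cv2.connectedComponentsWithStats(m); i=1+np.argmax(s[1:,4]); P=W[l==i]
    r=cv2.minAreaRect((P[:,:2]*1000).astype(np.float32)); print(n,r,s[i,4],np.median(P[:,2]))
    b=cv2.boxPoints(r); print(b.round())
    # high black things
    h=(W[...,2]>0.085)&(W[...,2]<0.1)&(np.hypot(W[...,0]-.55,W[...,1]+.115)<.12)
    ys,xs=np.nonzero(h); print(np.c_[xs,ys,(W[h]*1000).round()].astype(int)[::2].tolist())
# corrected footprint check with colour of plate in top: intersect plate pixels with z=.012
    p,R,t=cam(n); v,u=np.nonzero(l==i); ray=np.c_[(u-p["cx"])/p["fx"],(v-p["cy"])/p["fy"],np.ones(len(u))]@R; C=-R.T@t
    X=C+ray*((.012-C[2])/ray[:,2])[:,None]; print("plane",cv2.minAreaRect((X[:,:2]*1000).astype(np.float32)))
```

```text
top ((557.90478515625, -123.21031188964844), (120.26738739013672, 221.26840209960938), 65.80183410644531) 3218 0.013094326756324347
[[ 432. -133.]
 [ 634. -223.]
 [ 683. -114.]
 [ 482.  -23.]]
[[414, 206, 624, -148, 95], [416, 206, 624, -152, 93], [413, 207, 623, -147, 91], [415, 207, 622, -150, 96], [417, 207, 622, -154, 96], [413, 208, 621, -147, 90], [415, 208, 620, -150, 93], [417, 208, 620, -154, 95], [412, 209, 618, -144, 92], [414, 209, 618, -148, 95], [416, 209, 618, -152, 96], [418, 209, 617, -155, 99], [413, 210, 616, -146, 92], [415, 210, 616, -150, 94], [417, 210, 616, -154, 96], [411, 211, 614, -142, 94], [413, 211, 613, -145, 100], [415, 211, 614, -150, 93], [417, 211, 614, -154, 94], [412, 212, 611, -143, 98], [415, 212, 612, -150, 95], [417, 212, 612, -154, 92], [411, 213, 609, -141, 98], [413, 213, 609, -145, 97], [415, 213, 610, -150, 94], [410, 214, 608, -140, 93], [412, 214, 608, -144, 94], [414, 214, 607, -147, 97], [416, 214, 608, -152, 95], [410, 215, 606, -140, 95], [412, 215, 606, -144, 93], [414, 215, 606, -147, 95], [409, 216, 604, -138, 91], [411, 216, 604
[... 4058 characters left out ...]
367, 298, 508, -132, 93], [369, 298, 512, -133, 92], [371, 298, 517, -134, 89], [373, 298, 519, -137, 90], [362, 299, 499, -127, 93], [364, 299, 504, -128, 91], [366, 299, 505, -132, 93], [368, 299, 509, -133, 91], [370, 299, 513, -134, 89], [372, 299, 516, -137, 89], [374, 299, 520, -139, 88], [363, 300, 499, -129, 91], [365, 300, 503, -131, 90], [367, 300, 507, -133, 89], [369, 300, 510, -135, 89], [371, 300, 516, -135, 85], [363, 301, 499, -129, 89], [365, 301, 504, -130, 87], [367, 301, 507, -132, 86], [369, 301, 510, -135, 86], [362, 302, 499, -127, 86], [364, 302, 502, -130, 86]]
plane ((556.194580078125, -127.72763061523438), (123.5084228515625, 219.33168029785156), 65.27287292480469)
```

Nest origin is at about (0.5215, -0.107) with its x axis at -24°, and the clamp axis at about (0.608, -0.146). Wing and paddle positions agree with this. Next I work out the moves.

```bash
cat >> h.py <<'E'
from scipy.spatial.transform import Rotation as Ro
A=np.radians(-24); NX=np.array([np.cos(A),np.sin(A),0]); NY=np.array([-NX[1],NX[0],0]); N0=np.array([.5215,-.107,0])
def plan(target,jaw=66.):
    o=get_obs(); R=Ro.from_euler("xyz",o["orientation"],degrees=True).as_matrix(); y=R[:,1]
    a=np.degrees(np.arctan2(y[1],y[0])); d=(a-jaw+90)%180-90  # clockwise = +twist
    print("clk",o["clock"],"tcp",np.round(o["tool_pos"],4),"jaw",round(a,2),"twist rad",round(np.radians(d),3),"tilt x",np.round(R[:,0],3),"open",round(o["opening"],4),"F",np.round(o["force"],1),"q6",round(o["joint_pos"][5],1))
    w=np.array(target)-o["tool_pos"]; print("now mm",np.round(R.T@w*1000,1))
    R2=R@Ro.from_rotvec([np.radians(d),0,0]).as_matrix(); print("after twist mm",np.round(R2.T@w*1000,1))
E
python3 - <<'E'
from h import *
plan([*(N0+.095*NX)[:2],.19])
f=np.load("side0.npz")["W"]
for n in("top","side"):
    W=np.load(n+"0.npz")["W"]; m=(W[...,2]>.087)&(W[...,2]<.1)&(np.hypot(W[...,0]-.608,W[...,1]+.146)<.03)
    r=cv2.minAreaRect((W[m][:,:2]*1000).astype(np.float32)); print(n,r)
E
```

```text
clk 1.0 tcp [0.2032 0.6437 0.2266] jaw -107.52 twist rad 0.113 tilt x [ 0.  0. -1.] open 0.0874 F [-1.1 -0.2 -0.1] q6 -16.5
now mm [  36.6  630.7 -623.9]
after twist mm [  36.6  556.3 -691.1]
top ((607.4063720703125, -145.09014892578125), (11.689723014831543, 37.90043640136719), 62.35367965698242)
side ((607.7705688476562, -147.80953979492188), (14.288538932800293, 38.28118133544922), 61.28353500366211)
```

```bash
python3 -m pendant '[{"claw":87.6,"linear":[0,0,0],"twist":0.113},{"claw":87.6,"linear":[0,25.3,-31.4],"twist":0},{"claw":87.6,"linear":[0,25.3,-31.4],"twist":0},{"claw":87.6,"linear":[0,25.3,-31.4],"twist":0},{"claw":87.6,"linear":[0,25.3,-31.4],"twist":0},{"claw":87.6,"linear":[0,25.3,-31.4],"twist":0},{"claw":87.6,"linear":[0,25.3,-31.4],"twist":0},{"claw":87.6,"linear":[0,25.3,-31.4],"twist":0},{"claw":87.6,"linear":[0,25.3,-31.4],"twist":0},{"claw":87.6,"linear":[0,25.3,-31.4],"twist":0}]'
python3 -m pendant '[{"claw":87.6,"linear":[0,25.3,-31.4],"twist":0},{"claw":87.6,"linear":[0,25.3,-31.4],"twist":0},{"claw":87.6,"linear":[0,25.3,-31.4],"twist":0},{"claw":87.6,"linear":[0,25.3,-31.4],"twist":0},{"claw":87.6,"linear":[0,25.3,-31.4],"twist":0},{"claw":87.6,"linear":[0,25.3,-31.4],"twist":0},{"claw":87.6,"linear":[0,25.3,-31.4],"twist":0},{"claw":87.6,"linear":[0,25.3,-31.4],"twist":0},{"claw":87.6,"linear":[0,25.3,-31.4],"twist":0},{"claw":87.6,"linear":[0,0,0],"twist":0}]'
python3 - <<'E'
from h import *
plan([*(N0+.095*NX)[:2],.19],62)
E
```

```text
clock: 1.83
tool_pos: [0.3693, 0.3189, 0.227]
orientation: [-97.9, 89.9, 58.1]
force: [1.4, -0.6, 0.4]
opening: 0.0873
clock: 2.67
tool_pos: [0.5363, -0.0075, 0.2263]
orientation: [108.4, 89.9, -95.8]
force: [0.3, 0.6, -0.3]
opening: 0.0874
clk 2.6667 tcp [ 0.5363 -0.0075  0.2263] jaw -114.26 twist rad 0.065 tilt x [-0.    -0.001 -1.   ] open 0.0874 F [ 0.3  0.6 -0.3] q6 45.5
now mm [  36.5   96.4 -122.4]
after twist mm [  36.5   88.2 -128.4]
```

```bash
python3 -m pendant '[{"claw":87.6,"linear":[0,0,0],"twist":0.065},{"claw":87.6,"linear":[0,22,-32],"twist":0},{"claw":87.6,"linear":[0,22,-32],"twist":0},{"claw":87.6,"linear":[0,22,-32],"twist":0},{"claw":87.6,"linear":[10,22,-32],"twist":0},{"claw":70,"linear":[20,0,0],"twist":0},{"claw":60,"linear":[6,0,0],"twist":0},{"claw":60,"linear":[0,0,0],"twist":0},{"claw":60,"linear":[0,0,0],"twist":0},{"claw":60,"linear":[0,0,0],"twist":0}]'
python3 - <<'E'
from h import *
plan([*(N0+.095*NX)[:2],.0635],62)
im,d=snapshot("wrist"); W=cloud("wrist",d); np.savez("w1.npz",im=im,W=W)
for z0,z1 in((.085,.1),):
    m=(W[...,2]>z0)&(W[...,2]<z1)&(np.hypot(W[...,0]-.608,W[...,1]+.146)<.035)
    if m.sum()>4: print(m.sum(),cv2.minAreaRect((W[m][:,:2]*1000).astype(np.float32)))
g=im[...,::-1].copy()
for X in (N0+.095*NX+[0,0,.094],N0+.013*NX+.027*NY+[0,0,.092],N0+.013*NX-.027*NY+[0,0,.092]):
    u,v=proj("wrist",X)[0]; print(u,v); cv2.drawMarker(g,(int(u),int(v)),(0,255,0))
cv2.imwrite("pics/w1.png",g)
E
```

```text
clock: 3.5
tool_pos: [0.6072, -0.1389, 0.192]
orientation: [-161.9, 89.9, -9.6]
force: [-0.4, -0.9, 0.0]
opening: 0.0619
clk 3.5 tcp [ 0.6072 -0.1389  0.192 ] jaw -117.63 twist rad 0.006 tilt x [ 0.002 -0.    -1.   ] open 0.0619 F [-0.4 -0.9  0. ] q6 57.3
now mm [128.5   5.5  -3.9]
after twist mm [128.5   5.5  -3.9]
690 ((608.2816772460938, -146.1925506591797), (11.383648872375488, 38.40132522583008), 62.51132583618164)
322.50375631710654 228.68000094206835
297.0129048225104 319.4939671693473
358.72328805009425 316.0486984263441
```

View pics/w1.png

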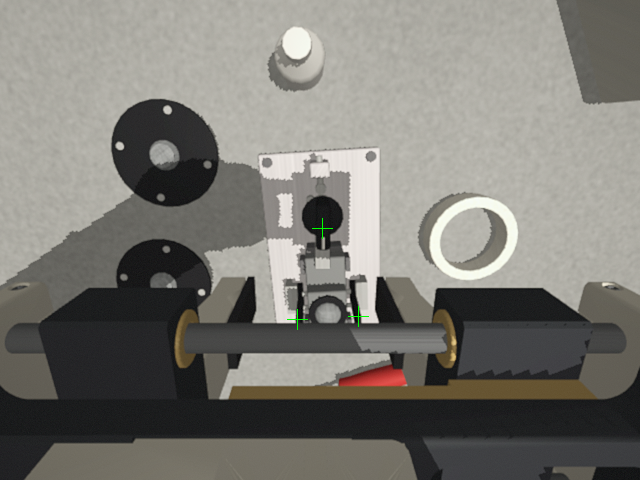

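The wrist picture shows the knob flange at (322,215) with the wing below it and the dome at (328,312). The wing centre is (0.6083, -0.1462) and three cameras agree. I descend now.

```bash
python3 -m pendant '[{"claw":50,"linear":[0,5.5,-4],"twist":0},{"claw":50,"linear":[30,0,0],"twist":0},{"claw":50,"linear":[30,0,0],"twist":0},{"claw":50,"linear":[30,0,0],"twist":0},{"claw":50,"linear":[25,0,0],"twist":0},{"claw":50,"linear":[13,0,0],"twist":0},{"claw":50,"linear":[0,0,0],"twist":0},{"claw":50,"linear":[0,0,0],"twist":0},{"claw":50,"linear":[0,0,0],"twist":0},{"claw":50,"linear":[0,0,0],"twist":0}]'
python3 - <<'E'
from h import *
plan([.6083,-.1462,.0635],62)
E
```

```text
clock: 4.38
tool_pos: [0.609, -0.1464, 0.0645]
orientation: [-153.1, 89.8, -0.8]
force: [0.9, 1.1, -0.2]
opening: 0.05
clk 4.3833 tcp [ 0.609  -0.1464  0.0645] jaw -117.7 twist rad 0.005 tilt x [ 0.003 -0.    -1.   ] open 0.05 F [ 0.9  1.1 -0.2] q6 58.0
now mm [1.  0.2 0.7]
after twist mm [1.  0.2 0.7]
```

```bash
python3 -m pendant '[{"claw":5,"linear":[0,0,0.7],"twist":0},{"claw":5,"linear":[0,0,0],"twist":0},{"claw":5,"linear":[0,0,0],"twist":0},{"claw":5,"linear":[0,0,0],"twist":0},{"claw":5,"linear":[0,0,0],"twist":0},{"claw":5,"linear":[0,0,0],"twist":0},{"claw":5,"linear":[0,0,0],"twist":0},{"claw":5,"linear":[0,0,0],"twist":0},{"claw":5,"linear":[0,0,0],"twist":0},{"claw":5,"linear":[0,0,0],"twist":0}]'
```

```text
clock: 5.22
tool_pos: [0.6073, -0.1459, 0.0626]
orientation: [-112.9, 90.0, 39.4]
force: [-0.2, 2.3, 0.2]
opening: 0.012
```

```bash
python3 -m pendant '[{"claw":5,"linear":[0,0,0],"twist":0.11},{"claw":5,"linear":[0,0,0],"twist":0.11},{"claw":5,"linear":[0,0,0],"twist":0.11},{"claw":5,"linear":[0,0,0],"twist":0.11},{"claw":5,"linear":[0,0,0],"twist":0.11},{"claw":5,"linear":[0,0,0],"twist":0.12},{"claw":5,"linear":[0,0,0],"twist":0.12},{"claw":5,"linear":[0,0,0],"twist":0.12},{"claw":5,"linear":[0,0,0],"twist":0.12},{"claw":5,"linear":[0,0,0],"twist":0.12}]'
python3 - <<'E'
from h import *
o=get_obs(); print(o["moment"],o["force"]); plan([.6083,-.1462,.0635],62)
E
```

```text
clock: 6.05
tool_pos: [0.6096, -0.1446, 0.0626]
orientation: [-69.1, 89.7, 17.0]
force: [8.1, 6.7, -5.2]
opening: 0.0114
[ 2.8040293  -2.64228012  0.07918739] [ 8.11435605  6.73962339 -5.18559815]
clk 6.05 tcp [ 0.6096 -0.1446  0.0626] jaw 176.09 twist rad -1.15 tilt x [ 0.004  0.001 -1.   ] open 0.0114 F [ 8.1  6.7 -5.2] q6 -8.3
now mm [-0.9  1.2 -1.7]
after twist mm [-0.9  2.1  0.4]
```

```bash
python3 -m pendant '[{"claw":5,"linear":[0,0,0],"twist":0},{"claw":5,"linear":[0,0,0],"twist":0},{"claw":50,"linear":[0,0,0],"twist":0},{"claw":50,"linear":[0,0,0],"twist":0},{"claw":50,"linear":[0,0,0],"twist":0},{"claw":50,"linear":[0,0,0],"twist":0},{"claw":50,"linear":[-20,0,0],"twist":0},{"claw":50,"linear":[-40,0,0],"twist":0},{"claw":80,"linear":[-40,0,0],"twist":0},{"claw":87.6,"linear":[-30,0,0],"twist":0}]'
python3 - <<'E'
from h import *
plan([*N0[:2],.19],66)
for n in("wrist","top","side"):
    im,d=snapshot(n); W=cloud(n,d); np.savez(n+"2.npz",im=im,W=W)
    m=(W[...,2]>.085)&(W[...,2]<.1)&(np.hypot(W[...,0]-.608,W[...,1]+.146)<.035)
    if m.sum()>4: print(n,m.sum(),cv2.minAreaRect((W[m][:,:2]*1000).astype(np.float32)))
    cv2.imwrite(f"pics/{n}2.png",im[...,::-1])
s=cv2.imread("pics/side2.png")[240:360,300:460]
w=cv2.imread("pics/wrist2.png")
cv2.imwrite("pics/s2c.png",cv2.hconcat([cv2.resize(s,(480,360),interpolation=3),cv2.resize(w,(320,360))]))
E
```

```text
clock: 6.88
tool_pos: [0.6074, -0.1467, 0.1957]
orientation: [-114.5, 89.9, -28.1]
force: [2.0, 0.4, 0.7]
opening: 0.0579
clk 6.8833 tcp [ 0.6074 -0.1467  0.1957] jaw 176.39 twist rad -1.215 tilt x [ 0.002 -0.001 -1.   ] open 0.0579 F [2.  0.4 0.7] q6 -8.0
now mm [ 5.6 88.2 34.2]
after twist mm [ 5.6 -1.4 94.6]
wrist 217 ((611.9334716796875, -147.15689086914062), (37.377037048339844, 11.635790824890137), 86.58545684814453)
top 35 ((610.455322265625, -144.85009765625), (11.100326538085938, 37.72762680053711), 6.6611528396606445)
side 112 ((607.9303588867188, -148.93447875976562), (37.26776885986328, 13.580324172973633), 85.1800765991211)
```

View pics/s2c.png

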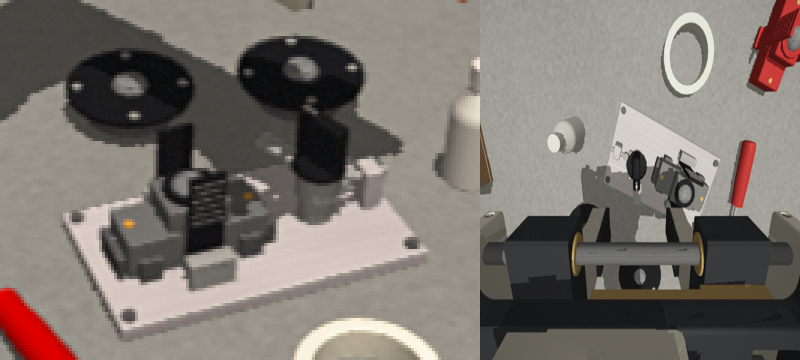

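The side view shows the wing turned to about 1.2 rad, and the tongue is no longer over the cassette end. The cassette is still seated. I turn back and move over the cassette.

```bash
python3 -m pendant '[{"claw":87.6,"linear":[0,0,0],"twist":-0.1215},{"claw":87.6,"linear":[0,0,0],"twist":-0.1215},{"claw":87.6,"linear":[0,0,0],"twist":-0.1215},{"claw":87.6,"linear":[0,0,0],"twist":-0.1215},{"claw":87.6,"linear":[0,0,0],"twist":-0.1215},{"claw":87.6,"linear":[0,0,0],"twist":-0.1215},{"claw":87.6,"linear":[0,0,0],"twist":-0.1215},{"claw":87.6,"linear":[0,0,0],"twist":-0.1215},{"claw":87.6,"linear":[0,0,0],"twist":-0.1215},{"claw":87.6,"linear":[0,0,0],"twist":-0.1215}]'
python3 -m pendant '[{"claw":87.6,"linear":[0,0,30],"twist":0},{"claw":87.6,"linear":[0,-1.4,30],"twist":0},{"claw":87.6,"linear":[0,0,25],"twist":0},{"claw":87.6,"linear":[0,0,9.6],"twist":0},{"claw":87.6,"linear":[0,0,0],"twist":0},{"claw":87.6,"linear":[0,0,0],"twist":0},{"claw":87.6,"linear":[0,0,0],"twist":0},{"claw":87.6,"linear":[0,0,0],"twist":0},{"claw":87.6,"linear":[0,0,0],"twist":0},{"claw":87.6,"linear":[0,0,0],"twist":0}]'
python3 - <<'E'
from h import *
plan([*N0[:2],.0532],66)
im,d=snapshot("wrist"); W=cloud("wrist",d); cv2.imwrite("pics/w3.png",im[...,::-1])
for n,W in(("wrist",W),("top0",np.load("top0.npz")["W"]),("side0",np.load("side0.npz")["W"])):
  q=(W-N0)@np.c_[NX,NY,[0,0,1]]*1000; z=q[...,2]
  for s in(1,-1):
    m=(z>86)&(z<97)&(abs(q[...,0])<22)&(abs(s*q[...,1]-27)<8)
    if m.sum()>3: print(n,s,m.sum(),np.percentile(q[m][:,:2],[3,50,97],axis=0).round(1).tolist())
  m=(z>9)&(z<15)&(abs(q[...,1])<75)&(q[...,0]>-90)&(q[...,0]<160)
  if m.sum()>9: print(n,"plate",np.percentile(q[m][:,:2],[1,99],axis=0).round(1).tolist())
E
```

```text
clock: 7.87
tool_pos: [0.6061, -0.1463, 0.1911]
orientation: [22.1, 89.9, 178.4]
force: [0.2, 0.1, -0.2]
opening: 0.0875
clock: 8.7
tool_pos: [0.5216, -0.1066, 0.1921]
orientation: [36.2, 90.0, -167.8]
force: [-0.1, 0.1, 0.4]
opening: 0.088
clk 8.7 tcp [ 0.5216 -0.1066  0.1921] jaw -114.02 twist rad -0.0 tilt x [-0.001 -0.    -1.   ] open 0.088 F [-0.1  0.1  0.4] q6 56.4
now mm [138.9   0.3  -0.2]
after twist mm [138.9   0.3  -0.2]
wrist 1 186 [[-11.6, 24.5], [0.5, 26.3], [13.0, 28.7]]
wrist -1 181 [[-11.6, -29.5], [0.7, -27.3], [12.9, -25.5]]
wrist plate [[-67.7, -59.7], [148.1, 58.2]]
top0 1 30 [[-12.9, 25.5], [-1.3, 27.7], [11.0, 29.7]]
top0 -1 30 [[-12.0, -28.6], [-1.3, -26.5], [11.2, -24.6]]
top0 plate [[-69.2, -59.1], [147.6, 59.5]]
side0 1 40 [[-11.8, 22.9], [0.2, 25.0], [11.8, 28.7]]
side0 -1 44 [[-12.3, -30.3], [-0.9, -28.9], [11.2, -25.7]]
side0 plate [[-68.8, -61.5], [147.2, 57.1]]
```

The cassette is centred to about 0.5 mm: paddles at ±27 mm and x ±12.5 mm in nest axes, from wrist and top. I descend and pinch.

```bash
python3 -m pendant '[{"claw":82,"linear":[35,0,0],"twist":0},{"claw":82,"linear":[30,0,0],"twist":0},{"claw":82,"linear":[25,0,0],"twist":0},{"claw":82,"linear":[20,0,0],"twist":0},{"claw":82,"linear":[15,0,0],"twist":0},{"claw":82,"linear":[10,0,0],"twist":0},{"claw":82,"linear":[4,0,0],"twist":0},{"claw":82,"linear":[0,0,0],"twist":0},{"claw":82,"linear":[0,0,0],"twist":0},{"claw":82,"linear":[0,0,0],"twist":0}]'
python3 - <<'E'
from h import *
plan([*N0[:2],.0532],66)
E
python3 -m pendant '[{"claw":40,"linear":[0,0,0],"twist":0},{"claw":40,"linear":[0,0,0],"twist":0},{"claw":40,"linear":[0,0,0],"twist":0},{"claw":40,"linear":[0,0,0],"twist":0},{"claw":40,"linear":[0,0,0],"twist":0},{"claw":40,"linear":[0,0,0],"twist":0},{"claw":40,"linear":[0,0,0],"twist":0},{"claw":40,"linear":[0,0,0],"twist":0},{"claw":40,"linear":[0,0,0],"twist":0},{"claw":40,"linear":[0,0,0],"twist":0}]'
```

```text
clock: 9.58
tool_pos: [0.5221, -0.1063, 0.0546]
orientation: [-153.2, 89.9, 2.8]
force: [-0.8, 0.1, 1.1]
opening: 0.0822
clk 9.5833 tcp [ 0.5221 -0.1063  0.0546] jaw -113.98 twist rad 0.0 tilt x [ 0.002  0.    -1.   ] open 0.0822 F [-0.8  0.1  1.1] q6 56.4
now mm [1.4 0.9 0.3]
after twist mm [1.4 0.9 0.3]
clock: 10.42
tool_pos: [0.5213, -0.1067, 0.0543]
orientation: [128.6, 90.0, -75.4]
force: [-2.5, -1.9, 7.8]
opening: 0.0458
```

The opening is 45.8 mm where 48 was expected, and there is an upward 8 N. I check before lifting.

Run:
```python
from h import *
im,d=snapshot("side"); 
for i in range(3): o=get_obs(); print(o["opening"],np.round(o["force"],1),np.round(o["moment"],2))
cv2.imwrite("pics/s4.png",cv2.resize(im[220:370,270:470,::-1],(800,600),interpolation=3))
```

```text
0.0457754161837123 [-2.9 -1.4  8.2] [-0.66  0.99  0.05]
0.0457754161837123 [-2.9 -1.4  8.2] [-0.66  0.99  0.05]
0.0457754161837123 [-2.9 -1.4  8.2] [-0.66  0.99  0.05]
```

View pics/s4.png

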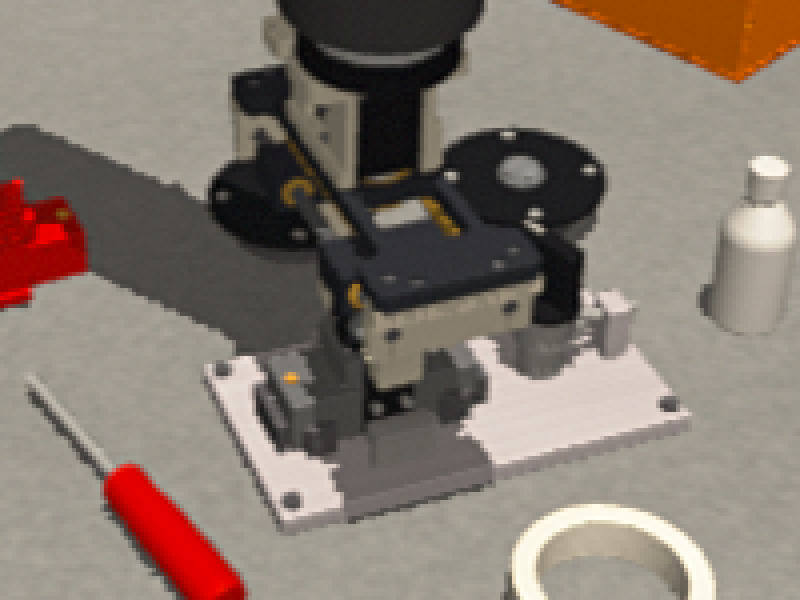

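The side view shows the fingers on the paddles, the cassette seated level and nothing else touched. I test with a small lift and check the force.

```bash
python3 -m pendant '[{"claw":40,"linear":[-2,0,0],"twist":0},{"claw":40,"linear":[-2,0,0],"twist":0},{"claw":40,"linear":[-2,0,0],"twist":0},{"claw":40,"linear":[-2,0,0],"twist":0},{"claw":40,"linear":[-2,0,0],"twist":0},{"claw":40,"linear":[0,0,0],"twist":0},{"claw":40,"linear":[0,0,0],"twist":0},{"claw":40,"linear":[0,0,0],"twist":0},{"claw":40,"linear":[0,0,0],"twist":0},{"claw":40,"linear":[0,0,0],"twist":0}]'
python3 - <<'E'
from h import *
plan([.5213,-.1067,.1543],66)
E
```

```text
clock: 11.3
tool_pos: [0.5212, -0.1063, 0.0635]
orientation: [9.8, 90.0, 165.8]
force: [0.3, -0.4, -2.7]
opening: 0.0456
clk 11.3 tcp [ 0.5212 -0.1063  0.0635] jaw -114.0 twist rad 0.0 tilt x [-0.  0. -1.] open 0.0456 F [ 0.3 -0.4 -2.7] q6 56.4
now mm [-90.8   0.4  -0.2]
after twist mm [-90.8   0.4  -0.2]
```

The wrist reads -2.7 N, which is the cassette's own weight hanging free, so it is unlatched. I lift the remaining 90 mm smoothly.

```bash
python3 -m pendant '[{"claw":40,"linear":[-4,0,0],"twist":0},{"claw":40,"linear":[-7,0,0],"twist":0},{"claw":40,"linear":[-10,0,0],"twist":0},{"claw":40,"linear":[-12,0,0],"twist":0},{"claw":40,"linear":[-13,0,0],"twist":0},{"claw":40,"linear":[-13,0,0],"twist":0},{"claw":40,"linear":[-12,0,0],"twist":0},{"claw":40,"linear":[-10,0,0],"twist":0},{"claw":40,"linear":[-7,0,0],"twist":0},{"claw":40,"linear":[-2,0,0],"twist":0}]'
python3 -m pendant '[{"claw":40,"linear":[0,0,0],"twist":0},{"claw":40,"linear":[0,0,0],"twist":0},{"claw":40,"linear":[0,0,0],"twist":0},{"claw":40,"linear":[0,0,0],"twist":0},{"claw":40,"linear":[0,0,0],"twist":0},{"claw":40,"linear":[0,0,0],"twist":0},{"claw":40,"linear":[0,0,0],"twist":0},{"claw":40,"linear":[0,0,0],"twist":0},{"claw":40,"linear":[0,0,0],"twist":0},{"claw":40,"linear":[0,0,0],"twist":0}]'
python3 - <<'E'
from h import *
plan([.5213,-.1067,.1543],66)
im,d=snapshot("side"); W=cloud("side",d)
q=(W-N0)@np.c_[NX,NY,[0,0,1]]*1000
# cassette near-side face (nest y=-20): bottom edge heights along x
for x0 in(-45,-30,30,45):
    m=(abs(q[...,0]-x0)<5)&(abs(q[...,1]+20)<4)&(q[...,2]>80)&(q[...,2]<160)
    if m.sum()>3: print(x0,m.sum(),np.percentile(q[m][:,2],[3,97]).round(1))
cv2.imwrite("pics/s5.png",cv2.resize(im[170:395,240:540,::-1],(800,600),interpolation=3))
E
```

```text
clock: 12.13
tool_pos: [0.522, -0.1063, 0.1554]
orientation: [-152.5, 89.8, 3.6]
force: [0.6, -0.1, -2.7]
opening: 0.0459
clock: 12.97
tool_pos: [0.5213, -0.1063, 0.1536]
orientation: [-113.0, 90.0, 43.0]
force: [-0.5, 0.2, -2.4]
opening: 0.0458
clk 12.9667 tcp [ 0.5213 -0.1063  0.1536] jaw -114.0 twist rad 0.0 tilt x [ 0.  0. -1.] open 0.0458 F [-0.5  0.2 -2.4] q6 56.4
now mm [-0.7  0.3 -0.2]
after twist mm [-0.7  0.3 -0.2]
-45 71 [113.4 140.3]
-30 69 [112.4 141.5]
30 65 [112.7 141. ]
45 62 [112.2 140.7]
```

View pics/s5.png

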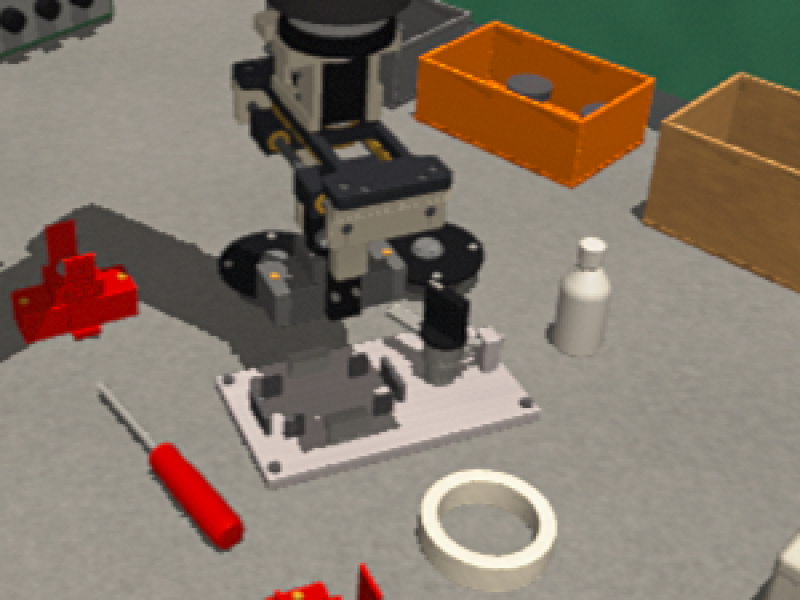

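The cassette hangs level above the empty nest. Its underside is at 112 to 113 mm at both ends, against 12 mm seated, so it is 100 mm up. The tongue is swung away and the bystanders have not moved. I hand in.

```bash
python3 -c "
from plant import *
print(close_job())"
```

```text
the job is handed in; nothing more can be done
None
```

The job is done and handed in at about 13 s of the 48 s allowed. The grey cassette is held by its pinched catches about 100 mm above its seat, still and over the nest.

- **Knob:** I turned it clockwise to about 1.2 rad. The wrist and side cameras read 1.21 and 1.23 rad. The top camera read about 10° less, from only a few points. The last picture shows the tongue clear.
- **Lift:** I pinched both catches and lifted straight up. The wrist carries about 2.5 N, which is the cassette's own weight.
- **Level and height:** The underside is at 112–113 mm at both ends, against 12 mm when seated.
- **Bystanders:** The last side picture shows them where they lay. I checked this by eye only.
- **Disagreement:** The gripper opening reads 45.8 mm where 48 mm was expected. I put this down to finger or pad flex. The catches released cleanly and the grip is steady.

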